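# Clamp the handset in the test cradle with its thumbwheel

## Robot

A 7-joint arm with a two-finger parallel gripper is mounted at the origin on a cart in front of the work surface, level with it; the furniture and walls round the work are solid. World frame = base frame: x ahead of the robot, y to its left, z up, the work surface at z = 0. Lengths are in m, angles in degrees, forces in N, time in s.
With the tool pointing down it reaches from about 0.4 to 0.85 m from the base axis. Payload 4.5 kg.
Tool frame: the origin (TCP) lies at the very end of the fingers, on their centre line; the grasp point (between the pads) lies 19 mm behind it (arm.grip_point_offset is the distance from the TCP to the grasp point, in m); z points along the fingers, y is the line along which they close (so a half turn about z gives the same grasp; the last joint's range is limited). The gripper opens to 88 mm and grips with 3 to 60 N. Pads are 18 mm wide; open, the fingers measure 123 mm over their backs; the gripper's body (75 mm by 187 mm) begins 45 mm behind the grasp point.
Start: joints at [-66.818, 39.483, -11.15, 89.685, 9.013, 51.709, -12.324], TCP at [0.226, 0.583, 0.203] pointing down, gripper open.
Joint ranges: [-172.22, 172.22], [-26.19, 119.32], [-84.43, 86.54], [7.71, 146.69], [-57.33, 237.33], [2.42, 119.75], [-152.13, 152.13]. Speed limits (degrees/s): [147.25, 147.25, 180, 180, 180, 180, 180].

## Interface

Orientations are given as a 3x3 rotation matrix whose columns are the frame's x, y, z axes.
In Python, from plant import sense, eyes, workorder, arm gives the robot as it stands.
- The arm moves only by the tool send_rows, never from a script. Its argument "plan" is a list of rows, each a list of 3 entries, a list of its own where there are three numbers: the shift along the tool's x, y, z in cm, then the turn about the tool's z in rad, then the gripper's target within -1 to 1 (shut at 1, half-way at 0, fully open at -1). In form: [[[dx, dy, dz], spin, grip], ...]. A call has exactly 10 rows; each row shifts and turns the commanded pose from where the row before left it, along the tool's axes as they then stand; what a row does not reach is not made up. A row lasts 1/12 s, in which the tool goes at most 41.7 mm and 7.16 degrees, less where a joint would pass 70% of its speed; a pose out of reach is approached as far as the arm can. A call with a gripper value outside its range is refused whole. The fingers move at their own pace and stop on an object; the grip force is fixed at half the most. Time passes only in rows, so rows that do not move let the fingers close, or fill a call up. It gives the time, the measured TCP pose, the force, the opening and the grip force at its end, in the units of the state.
- sense(): the state, without advancing time (a new reading comes with each control period).
- eyes.read_camera(name): name is "scene" or "top"; returns a dict with "frame" (480x640x3 uint8, red, green, blue), "fx", "fy", "cx", "cy" (pixels), "R" (3x3) and "t" (3): a world point X has camera coordinates R X + t. Camera axes: x right, y down, z forward; pixel columns grow to the right and rows downward; lengths in m; the calibration is good to about 2 mm. A picture is of the moment at which its call begins. There is no depth.
- workorder.close_job(): hands the job in; it is judged then, once.
The state is a dict: "time_s": time; "qpos": joint angles; "joint_velocities": joint speeds; "joint_efforts": joint torques, N m; "tcp_pos": TCP position; "tool_rot": TCP orientation; "force": force on the tool from outside, world axes, zero at the start; "ft_torque": the same for the moment, N m; "width": opening from 0.0 (shut) to 1.0 (fully open); "finger_force": force on a finger pad.
Only numpy, scipy, OpenCV 4.12 (cv2) and the standard library are available. Lean on these libraries where they do the work, as an engineer would, in place of code of your own. Each camera call takes 0.05 s, during which the arm holds its last target. There are 200 camera calls.

## Task

Mount the mobile phone in the sloping test cradle: lay it straight on the middle of the bed with its back down, screen end uppermost and its lower end on the lip, then roll the recessed thumbwheel in the cradle's head with a fingertip until the jaw has come down and holds the phone firmly against the lip. Move the jaw only by its thumbwheel, never by pushing the jaw itself, and leave the tea mug, the notebook and the calculator where they are.

Things in the scene. Friction and masses are not known exactly. Their poses are not given: they have to be found in the camera images.
- phone: bar mobile phone, 106 mm long (its x), 46 mm wide (its y), 18 mm thick (its z), about 0.1 kg, lying on its back on the desk to the left of the cradle. Origin at the centre of its back; x points to the screen end, z out of the keypad side. Grip it across the 46 mm width.
- phone_top (a point): middle of the phone's screen end face: 53 mm from the phone's origin along its x, 9 mm above its back
- bed: sloping grey-painted metal bed of the cradle, 226 x 84 mm, at 30 degrees, facing the robot, on a heavy foot that cannot shift. Origin on its surface, midway across, at the lip's inner face; x points up the slope (away from the robot), y left across the bed, z square out of it. The phone belongs with its origin at x = 53, y = 0, z = 0 mm of this frame, its axes along the bed's.
- lip (a point): origin of the bed frame, at the inner foot of the lip. The lip is two dark rubber-faced blocks at the low end of the bed, bed x = -12 to 0 mm, within 24 mm of the middle, standing 14 mm out of the bed. The bed is open to both sides, with no side walls. The foot on the desk is 186 x 112 mm; the head at the top reaches 155 mm above the desk.
- jaw_face (a point): middle of the jaw's rubber face, which looks down the slope at the lip, 10 mm out of the bed: bed x = 132 mm less the value of joint jaw_carriage. The dark jaw is 46 mm wide across the bed, 14 mm thick and 24 mm high; it runs on two steel rods that come out of the head.
- wheel_crest (a point): outermost point of the thumbwheel's rim: bed x = 176, y = 0, z = 36 mm; stays put as the wheel turns. Knurled steel wheel, 40 mm diameter, 12 mm wide, axle along bed y, sunk in a slot of the dark head (bed x = 148 to 204 mm, 55 mm wide, flat top at z = 30 mm) so that only a cap 6 mm high, 28 mm long shows. Stroked down the slope, towards the lip, it closes the jaw.
- thumbwheel: the wheel itself, origin on its axle, 20 mm under the crest. The rim does not yield to pressure; turning it takes about 3 N along the rim (more once the jaw bears on the phone), so a fingertip pressed on the crest with 8 to 20 N carries it by friction. Lift the finger and it stays where it was left, so it can be rolled in several strokes.
- jaw_carriage (a joint): travel of the jaw down the slope, m: 0 fully open (jaw face 132 mm from the lip), 0.040 end of travel, 0.026 to 0.028 when it bears on a phone resting on the lip. Rack and pinion: the jaw moves half as far as the rim (10 mm per radian of wheel). The wheel's drag holds it against up to about 6 N.
- tea_mug: white tea mug, 83 x 113 mm, 93 mm high, loose, behind the phone on the left. Origin at the centre of its underside.
- notebook: blue spiral notebook, 210 x 152 x 14 mm, loose, to the right of the cradle. Origin at the centre of its underside.
- calculator: flat desk calculator, 112 x 68 x 13 mm, loose, at the near right. Origin at the centre of its underside.
Things that resemble listed ones, but are neither listed nor needed, are in the scene too. There is more than one size of the part that bears bed; the job needs the larger.

How it is judged:
By the outcome, as a careful person would: the job done as asked, in the order asked, and still so for the second after the job is handed in, with the robot touching nothing.
It also fails if it takes over 61 s, if anything falls off the work surface, if the arm or the gripper's body presses on something with over 40 N, if the wrist force passes 120 N, or if a joint passes its speed limit or range.

## Working session

There is one attempt and no reset: what is moved stays moved. The work goes in short steps, Python scripts to look and compute and a tool call to move; the robot and the scene stay as the last step left them, time stands still between calls to the robot, and variables do not carry over. Pictures are saved under pics/ and viewed, at most 10 in all, crops included, and the job is handed in when it is done.

Besides the shell and the picture viewer there is one more tool, called after "Call:" by a JSON object that holds its "method" and its "body", one argument or row to a line. send_rows: Moves the arm, as the interface text tells. Its arguments: {"type":"object","properties":{"plan":{"type":"array","items":{"type":"array"}}},"required":["plan"]}

```bash
ls; mkdir -p pics; python3 - <<'E'
from plant import sense, eyes, workorder, arm
import cv2,numpy as np
for n in("scene","top"):
    c=eyes.read_camera(n); cv2.imwrite(f"pics/{n}0.png",c["frame"][:,:,::-1])
    print(n,c["fx"],c["cx"],c["cy"],np.round(c["R"],4).tolist(),np.round(c["t"],4).tolist())
s=sense();print(s["time_s"],s["tcp_pos"],np.round(s["tool_rot"],3).tolist(),s["force"],s["width"])
E
```

```text
pics
scene 520.4803927653284 313.9311352298129 242.59162511174077 [[0.8121, -0.5833, 0.016], [-0.3509, -0.51, -0.7853], [0.4662, 0.6321, -0.6189]] [-0.4835, 0.2742, 1.2125]
top 481.9232924713827 318.49123148244655 232.89331723582734 [[-0.0032, -1.0, 0.0044], [-0.9769, 0.0022, -0.2139], [0.2139, -0.005, -0.9768]] [-0.076, 0.5603, 1.0497]
0.1 [0.22626804 0.58195179 0.20220549] [[-0.932, 0.362, -0.0], [0.362, 0.932, -0.002], [-0.0, -0.002, -1.0]] [-1.45980256 -0.2753935   0.0910397 ] 1.0017300597040708
```

View pics/scene0.png

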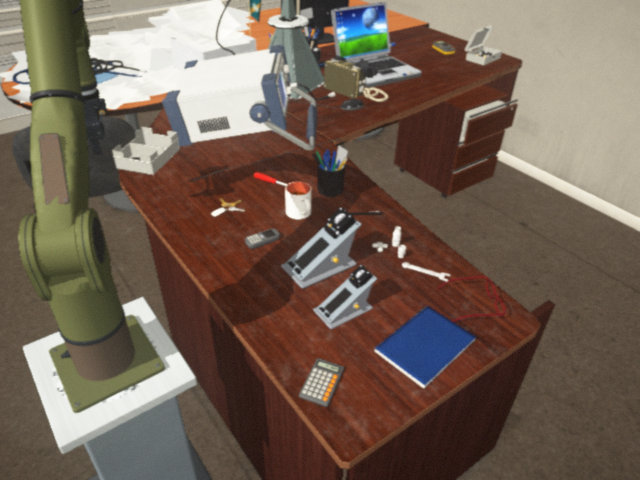

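View pics/top0.png

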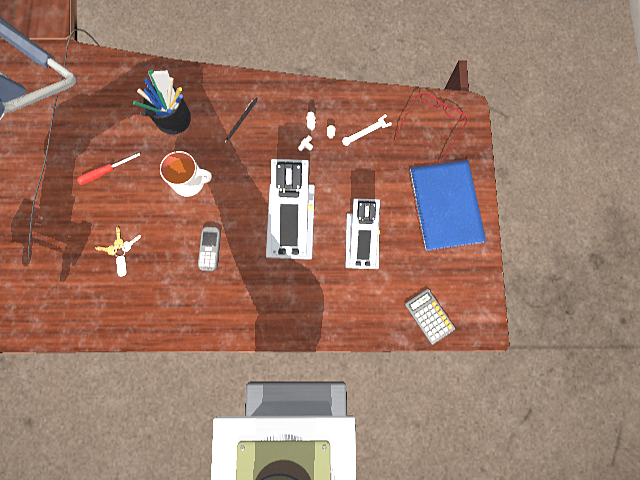

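The top view shows these lookalikes:
- **Phone:** the only bar phone is at (209,248). The calculator at (430,316) and the meter on the other desk (scene 443,47) resemble it.
- **Cradle:** the larger one is at (290,210) and the smaller at (363,232). I choose the larger.

The mug is at (182,172), and keys lie at (120,250). Next is one close crop to check.

```bash
cat > h.py <<'E'
import numpy as np,cv2
def ray(c,u,v):
    d=c["R"].T@np.array([(u-c["cx"])/c["fx"],(v-c["cy"])/c["fy"],1]); return -c["R"].T@c["t"],d
def onz(c,u,v,z):
    o,d=ray(c,u,v); return o+d*(z-o[2])/d[2]
def proj(c,X):
    p=c["R"]@np.asarray(X)+c["t"]; return c["fx"]*p[0]/p[2]+c["cx"],c["fy"]*p[1]/p[2]+c["cy"]
E
python3 - <<'E'
import cv2
a=cv2.imread("pics/top0.png")[150:270,190:330];b=cv2.imread("pics/scene0.png")[200:300,235:375]
a=cv2.resize(a,None,fx=4,fy=4,interpolation=cv2.INTER_CUBIC);cv2.imwrite("pics/c1.png",a)
b=cv2.resize(b,None,fx=5,fy=5,interpolation=cv2.INTER_CUBIC);cv2.imwrite("pics/c2.png",b)
E
```

```text
(no output)
```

View pics/c1.png

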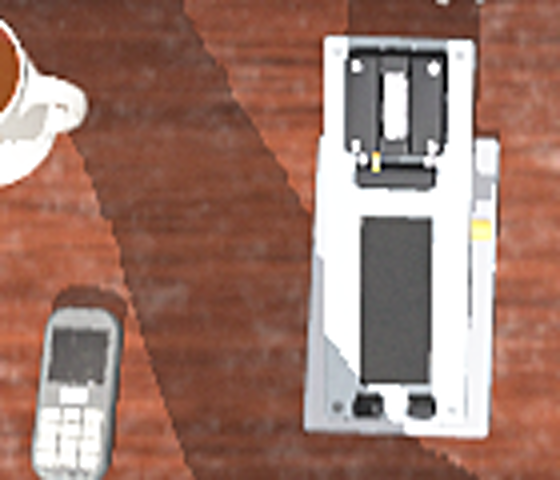

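View pics/c2.png

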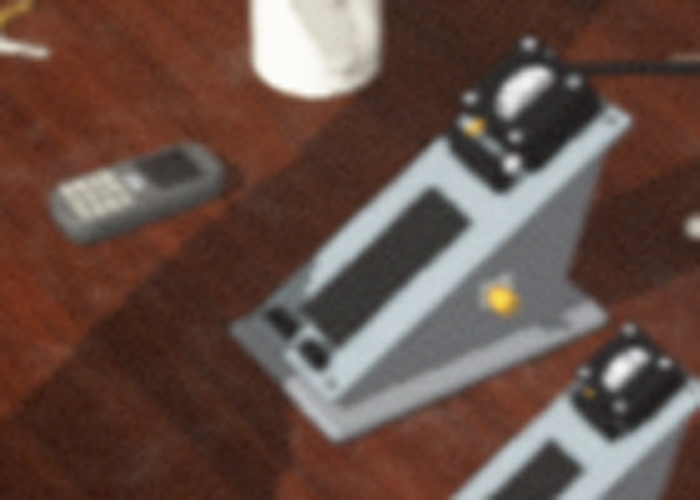

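The phone lies keypad up with its screen end away from the robot, near top (210,248). The large cradle has a dark bed pad at (289,225), lip blocks at about (282,251) and (295,251), and the wheel at (289,176). Next I measure by masks.

```bash
cat > m.py <<'E'
from plant import eyes
from h import *
T=eyes.read_camera("top");S=eyes.read_camera("scene")
def big(mask,off):
    cs,_=cv2.findContours(mask.astype(np.uint8),0,cv2.CHAIN_APPROX_NONE);c=max(cs,key=cv2.contourArea)
    r=cv2.minAreaRect(c);m=cv2.moments(c);b=cv2.boxPoints(r)+off
    return np.array([m["m10"]/m["m00"],m["m01"]/m["m00"]])+off,b,cv2.contourArea(c)
def roi(c,x0,x1,y0,y1):
    h=cv2.cvtColor(c["frame"],cv2.COLOR_RGB2HSV)[y0:y1,x0:x1].astype(int); return h,np.array([x0,y0])
def tri(a,b):
    A=[];B=[]
    for c,p in((T,a),(S,b)):
        o,d=ray(c,*p);d/=np.linalg.norm(d);P=np.eye(3)-np.outer(d,d);A.append(P);B.append(P@o)
    return np.linalg.solve(sum(A),sum(B))
E
python3 - <<'E'
from m import *
np.set_printoptions(precision=4,suppress=True)
h,o=roi(T,190,228,222,278)
ph=(h[...,1]<90)&(h[...,2]>60);ph=cv2.morphologyEx(ph.astype(np.uint8),cv2.MORPH_CLOSE,np.ones((5,5)))
c,b,a=big(ph,o);print("phone",c,a,b.tolist());W=np.array([onz(T,*p,.012) for p in b]);print(W,W.mean(0),[np.linalg.norm(W[i]-W[i-1]) for i in range(4)])
h,o=roi(T,276,302,200,248);c1,b1,a1=big(h[...,2]<100,o);print("padT",c1,a1,b1.tolist())
h,o=roi(S,290,335,232,275);c2,b2,a2=big(h[...,2]<75,o);print("padS",c2,a2,b2.tolist())
print("pad",tri(c1,c2))
h,o=roi(T,281,296,164,188);c1,b1,a1=big(h[...,2]>130,o);print("whT",c1,a1,b1.tolist())
h,o=roi(S,332,348,210,224);c2,b2,a2=big(h[...,2]>130,o);print("whS",c2,a2,b2.tolist())
print("wheel",tri(c1,c2))
E
```

```text
phone [208.8789 248.3719] 798.5 [[196.74257469177246, 269.5742530822754], [201.60396003723145, 220.960395693779], [221.40594291687012, 222.9405975341797], [216.54455757141113, 271.5544548034668]]
[[0.4825 0.2106 0.012 ]
 [0.6009 0.2048 0.012 ]
 [0.5959 0.1568 0.012 ]
 [0.4777 0.1635 0.012 ]] [0.5392 0.1839 0.012 ] [np.float64(0.0472501561787848), np.float64(0.11850540907041299), np.float64(0.04830448020648971), np.float64(0.11836840800748298)]
padT [288.4056 224.7859] 673.5 [[280.0, 204.0], [297.0, 204.0], [297.0, 245.0], [280.0, 245.0]]
padS [311.4349 253.0987] 292.0 [[295.4587621688843, 261.4072151184082], [321.32783699035645, 237.78763103485107], [327.62783432006836, 244.6876335144043], [301.7587604522705, 268.3072166442871]]
pad [ 0.5801 -0.0079  0.058 ]
whT [288.4726 176.    ] 79.0 [[286.0, 168.0], [291.0, 168.0], [291.0, 184.0], [286.0, 184.0]]
whS [338.8315 217.2397] 44.5 [[332.3882361650467, 218.95294189453125], [341.5294122695923, 211.11764693260193], [344.98823642730713, 215.15294075012207], [335.84706020355225, 222.9882354736328]]
wheel [ 0.668  -0.0121  0.147 ]
```

```bash
cat > b.py <<'E'
from m import *
np.set_printoptions(precision=4,suppress=True)
g=cv2.cvtColor(T["frame"],cv2.COLOR_RGB2GRAY).astype(float)
def cross(p,i0,th): # list of subpixel crossings
    return [i0+i+(th-p[i])/(p[i+1]-p[i]) for i in range(len(p)-1) if (p[i]-th)*(p[i+1]-th)<0]
def onbed(u,v,X0=.530,z0=.027):
    o,d=ray(T,u,v);n=np.array([-.5,0,3**.5/2]);P=np.array([X0,0,z0]);return o+d*(n@(P-o))/(n@d)
L=[];R=[]
for v in range(208,242):
    c=cross(g[v,274:304],274,130); 
    l=[x for x in c if 278<x<283];r=[x for x in c if 294<x<300]
    if l:L.append(onbed(l[-1],v))
    if r:R.append(onbed(r[0],v))
for E in(L,R):
    E=np.array(E);f=np.polyfit(E[:,0],E[:,1],1);print(len(E),"edge yaw",np.degrees(np.arctan(f[0])),"y at .58,.535:",np.polyval(f,.58),np.polyval(f,.535))
for u in(282,284,288,292,294,296):
    print(u,g[196:262,u].astype(int).tolist() if u in(282,288,295) else "",[round(x,2) for x in cross(g[196:262,u],196,130)])
for v in(249,251,252):print(v,g[v,270:315].astype(int).tolist(),[round(x,2) for x in cross(g[v,274:304],274,110)])
for v in(168,172,176,180):print("w",v,[round(x,2) for x in cross(g[v,270:310],270,140)])
E
python3 b.py
```

```text
34 edge yaw -1.7714095208667775 y at .58,.535: 0.012537499255241773 0.013929204491299387
34 edge yaw -1.7128711813013393 y at .58,.535: -0.028275072674533136 -0.02692938587918873
282 [67, 235, 255, 255, 255, 255, 255, 253, 86, 84, 91, 87, 87, 94, 89, 87, 89, 91, 92, 90, 90, 90, 94, 91, 94, 89, 88, 89, 89, 92, 91, 89, 91, 90, 86, 92, 92, 93, 93, 93, 93, 97, 93, 94, 98, 97, 94, 94, 92, 74, 251, 253, 132, 42, 59, 50, 41, 29, 120, 192, 201, 194, 137, 67, 75, 83] [np.float64(196.38), np.float64(203.74), np.float64(245.32), np.float64(248.02), np.float64(254.14), np.float64(258.1)]
284  [np.float64(196.35), np.float64(203.87), np.float64(245.33), np.float64(247.89), np.float64(254.18), np.float64(257.93)]
288 [74, 178, 255, 255, 255, 255, 255, 254, 106, 84, 93, 93, 93, 92, 92, 94, 93, 93, 91, 93, 93, 91, 90, 94, 88, 94, 93, 87, 88, 92, 93, 93, 91, 89, 93, 95, 92, 92, 93, 97, 92, 89, 92, 95, 94, 92, 95, 94, 90, 69, 252, 255, 255, 255, 255, 255, 255, 255, 255, 238, 193, 189, 122, 72, 90, 88] [np.float64(196.54), np.float64(203.84), np.float64(245.33), np.float64(257.88)]
292  [np.float64(196
[... 1137 characters left out ...]
248, 248, 252, 247, 148, 140, 132] [np.float64(277.71), np.float64(282.83), np.float64(283.45), np.float64(285.22), np.float64(291.7), np.float64(298.4)]
w 168 [np.float64(270.33), np.float64(275.77), np.float64(285.62), np.float64(290.79), np.float64(296.76), np.float64(299.24), np.float64(301.54), np.float64(307.87)]
w 172 [np.float64(270.31), np.float64(275.82), np.float64(285.53), np.float64(291.42), np.float64(301.54), np.float64(307.73)]
w 176 [np.float64(270.36), np.float64(275.79), np.float64(285.32), np.float64(291.46), np.float64(301.44), np.float64(307.61)]
w 180 [np.float64(270.34), np.float64(275.78), np.float64(285.42), np.float64(291.51), np.float64(301.43), np.float64(307.6)]
```

```bash
cat > q.py <<'E'
from m import *
np.set_printoptions(precision=4,suppress=True)
print("lip foot",onz(T,288.4,248.03,.027)); print("wheel",onz(T,288.42,176,.146))
# wheel cap ends rows, scene lip
g=cv2.cvtColor(T["frame"],cv2.COLOR_RGB2GRAY).astype(int);print(g[160:192,288].tolist(),g[176,280:298].tolist())
print("phone col",g[215:280,209].tolist())
for v in(235,245,255,262):print(v,g[v,192:226].tolist())
gs=cv2.cvtColor(S["frame"],cv2.COLOR_RGB2GRAY)
print(proj(S,[.534,-.007,.027]),proj(T,[.534,-.007,.027]))
h,o=roi(S,243,283,226,250)
ph=((h[...,1]<110)&(h[...,2]>55)).astype(np.uint8);c,b,a=big(cv2.morphologyEx(ph,cv2.MORPH_CLOSE,np.ones((5,5))),o);print(c,a,b.tolist(),onz(S,*c,.009))
E
python3 q.py
```

```text
lip foot [ 0.531  -0.0066  0.027 ]
wheel [ 0.6684 -0.012   0.146 ]
[209, 146, 41, 25, 105, 123, 114, 103, 204, 255, 255, 255, 255, 255, 255, 255, 255, 255, 255, 255, 255, 255, 255, 255, 245, 92, 116, 118, 110, 151, 113, 20] [110, 117, 117, 130, 64, 85, 255, 255, 255, 255, 255, 214, 56, 106, 108, 113, 115, 114]
phone col [134, 131, 131, 131, 133, 128, 103, 82, 84, 80, 89, 84, 166, 192, 185, 191, 180, 123, 81, 91, 96, 98, 102, 100, 105, 106, 105, 103, 101, 104, 115, 173, 254, 255, 255, 247, 168, 255, 255, 255, 222, 249, 255, 247, 213, 225, 228, 191, 167, 191, 204, 186, 178, 188, 210, 171, 109, 109, 119, 116, 114, 117, 111, 114, 118]
235 [131, 131, 130, 128, 128, 133, 135, 132, 118, 191, 184, 77, 88, 89, 90, 95, 110, 96, 97, 92, 97, 98, 94, 89, 87, 162, 192, 124, 70, 141, 131, 137, 137, 142]
245 [121, 128, 124, 121, 110, 104, 95, 90, 182, 189, 146, 166, 147, 135, 126, 127, 151, 115, 119, 115, 210, 162, 87, 90, 191, 193, 124, 64, 115, 112, 108, 111, 112, 107]
255 [114, 111, 108, 96, 94, 94, 89, 201, 249, 251, 238, 234, 212, 207, 242, 190, 197, 222, 165, 253, 239, 253, 255, 203, 186, 123, 65, 115, 125, 124, 123, 125, 118, 109]
262 [138, 127, 117, 93, 101, 89, 189, 216, 237, 242, 248, 247, 169, 250, 252, 252, 255, 191, 248, 255, 255, 255, 249, 184, 129, 77, 94, 104, 107, 103, 104, 99, 94, 92]
(np.float64(297.5532089000139), np.float64(267.58854834251343)) (np.float64(288.5889914125618), np.float64(246.79781129473744))
[261.4658 238.1093] 460.5 [[240.94918036460876, 237.7590160369873], [278.16393280029297, 223.19672203063965], [284.1098327636719, 238.39180183410645], [246.89508056640625, 252.9540958404541]] [0.5323 0.184  0.009 ]
```

Estimates so far:
- **Phone:** (0.532, 0.184), yaw about -2.7°.
- **Lip:** (0.5325, -0.0065, 0.027), bed yaw about -2°.
- **Wheel crest:** (0.668, -0.012, 0.146).

The tool can only point down, so I'll tip the phone by pressing it onto the slope. First I approach above it.

Call:
{"method": "send_rows", "body": {
  "plan": [
    [[0, 0, 0], -0.108, -1],
    [[0, 0, 0], -0.108, -1],
    [[0, 0, 0], -0.107, -1],
    [[-2.3, -2.7, 0], 0, -1],
    [[-2.3, -2.7, 0], 0, -1],
    [[-2.3, -2.7, 0], 0, -1],
    [[-2.3, -2.7, 0], 0, -1],
    [[-2.3, -2.7, 0], 0, -1],
    [[-2.3, -2.7, 0], 0, -1],
    [[-2.3, -2.7, 0], 0, -1]
  ]
}}

```text
time_s: 1.23
tcp_pos: [0.3792, 0.3847, 0.2031]
tool_rot: [[-0.999, 0.048, 0.0], [0.048, 0.999, 0.0], [-0.0, 0.0, -1.0]]
force: [0.4, 0.9, 0.1]
width: 1.0
finger_force: 0.0
```

Call:
{"method": "send_rows", "body": {
  "plan": [
    [[-2.3, -2.7, 0.7], 0, -1],
    [[-2.3, -2.7, 0.7], 0, -1],
    [[-2.3, -2.7, 0.7], 0, -1],
    [[-2.3, -2.7, 0.7], 0, -1],
    [[-2.3, -2.7, 0.7], 0, -1],
    [[-2.3, -2.7, 0.7], 0, -1],
    [[-2.3, -2.7, 0.7], 0, -1],
    [[0, 0, 0], 0, -1],
    [[0, 0, 0], 0, -1],
    [[0, 0, 0], 0, -1]
  ]
}}

```text
time_s: 2.07
tcp_pos: [0.5297, 0.1905, 0.154]
tool_rot: [[-0.999, 0.047, -0.0], [0.047, 0.999, 0.001], [0.0, 0.001, -1.0]]
force: [-0.2, 1.2, 0.9]
width: 0.997
finger_force: 0.0
```

```bash
cat > d.py <<'E'
import sys
from plant import sense
import numpy as np
s=sense();R=np.array(s["tool_rot"]);p=np.array(s["tcp_pos"])
y=R[:,1]
print("t",round(s["time_s"],2),"p",p.round(4),"yaw_y",round(float(np.degrees(np.arctan2(y[1],y[0]))),2),"tilt",R[:,2].round(3),"F",np.round(s["force"],1),"w",round(s["width"],3),round(float(np.max(s["finger_force"])),1))
if len(sys.argv)>3: print("d cm",(R.T@(np.array(list(map(float,sys.argv[1:4])))-p)*100).round(2))
E
python3 d.py .532 .184 .008
```

```text
t 2.07 p [0.5297 0.1905 0.154 ] yaw_y 87.28 tilt [-0.     0.001 -1.   ] F [-0.2  1.2  0.9] w 0.997 0.0
d cm [-0.27 -0.65 14.6 ]
```

Call:
{"method": "send_rows", "body": {
  "plan": [
    [[-0.3, -0.6, 0], 0, -1],
    [[0, 0, 2.4], 0, -1],
    [[0, 0, 2.4], 0, -1],
    [[0, 0, 2.4], 0, -1],
    [[0, 0, 2.4], 0, -1],
    [[0, 0, 2.0], 0, -1],
    [[0, 0, 2.0], 0, -1],
    [[0, 0, 1.0], 0, -1],
    [[0, 0, 0], 0, -1],
    [[0, 0, 0], 0, -1]
  ]
}}

```text
time_s: 2.9
tcp_pos: [0.5326, 0.1843, 0.0082]
tool_rot: [[-0.999, 0.046, -0.0], [0.046, 0.999, 0.0], [0.0, 0.0, -1.0]]
force: [-0.7, 0.1, 0.8]
width: 1.001
finger_force: 0.0
```

Call:
{"method": "send_rows", "body": {
  "plan": [
    [[0, 0, 0], 0, 1],
    [[0, 0, 0], 0, 1],
    [[0, 0, 0], 0, 1],
    [[0, 0, 0], 0, 1],
    [[0, 0, 0], 0, 1],
    [[0, 0, 0], 0, 1],
    [[0, 0, 0], 0, 1],
    [[0, 0, 0], 0, 1],
    [[0, 0, 0], 0, 1],
    [[0, 0, 0], 0, 1]
  ]
}}

```text
time_s: 3.73
tcp_pos: [0.5327, 0.1835, 0.0079]
tool_rot: [[-0.999, 0.048, -0.0], [0.048, 0.999, 0.0], [0.0, 0.0, -1.0]]
force: [0.3, 0.5, -0.4]
width: 0.264
finger_force: 0.0
```

Call:
{"method": "send_rows", "body": {
  "plan": [
    [[0, 0, -1.5], 0, 1],
    [[0, 0, -2.5], 0, 1],
    [[0, 0, -2.5], 0, 1],
    [[0, 0, -2.5], 0, 1],
    [[0, 0, -2.5], 0, 1],
    [[0, 0, -2.5], 0, 1],
    [[0, 0, -1], 0, 1],
    [[0, 0, 0], 0, 1],
    [[0, 0, 0], 0, 1],
    [[0, 0, 0], 0, 1]
  ]
}}

```text
time_s: 4.57
tcp_pos: [0.5318, 0.1829, 0.1564]
tool_rot: [[-0.999, 0.048, -0.002], [0.048, 0.999, -0.001], [0.002, -0.001, -1.0]]
force: [0.6, -0.8, 0.4]
width: 0.006
finger_force: 0.0
```

```bash
python3 d.py .585 -.008 .16; python3 - <<'E'
from plant import eyes
import cv2
a=eyes.read_camera("scene")["frame"][130:290,180:380,::-1];cv2.imwrite("pics/g1.png",cv2.resize(a,None,fx=4,fy=3.75,interpolation=cv2.INTER_CUBIC))
E
```

```text
t 4.57 p [0.5318 0.1829 0.1564] yaw_y 87.26 tilt [-0.002 -0.001 -1.   ] F [ 0.6 -0.8  0.4] w 0.006 0.0
d cm [ -6.23 -18.81  -0.35]
```

View pics/g1.png

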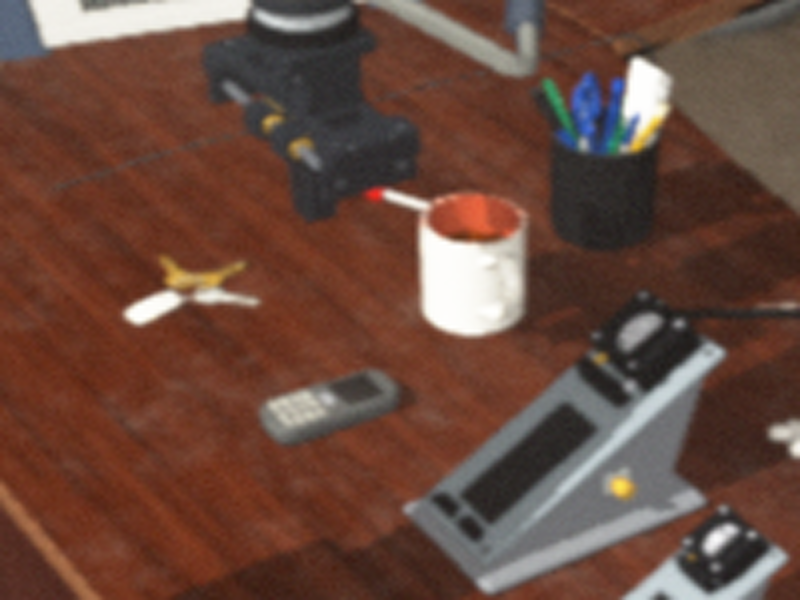

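The crop shows the phone still on the desk at scene (262,238), so the fingers closed without it. The fingertip shows at about (259,187), but the reported TCP projects to about (259,197), so the tip may be higher than reported. I'll check with the top view.

```bash
python3 - <<'E'
from m import *
from plant import sense
p=np.array(sense()["tcp_pos"]);print(p,proj(T,p),proj(S,p),[proj(S,p+[0,0,k]) for k in(.03,.064)],[proj(T,p+[0,0,k]) for k in(.03,.064)])
a=T["frame"][180:280,150:270,::-1];b=S["frame"][150:230,215:311,::-1]
a=cv2.resize(a,(600,500),interpolation=cv2.INTER_CUBIC)
b=cv2.resize(b,(600,500),interpolation=cv2.INTER_CUBIC)
cv2.imwrite("pics/g2.png",cv2.resize(np.vstack([a,b]),(480,600+0)) if 0 else cv2.resize(np.hstack([a,b]),(800,334)))
E
```

```text
[0.53186565 0.18311017 0.15644818] (np.float64(194.34504409205238), np.float64(236.5342897958489)) (np.float64(259.08976047012277), np.float64(197.3139405085415)) [(np.float64(258.5636372441138), np.float64(188.34463598794565)), (np.float64(257.9509608677955), np.float64(177.89978063825822))] [(np.float64(190.6995429814724), np.float64(233.4888059699599)), (np.float64(186.29528267984045), np.float64(229.80944801428745))]
```

View pics/g2.png

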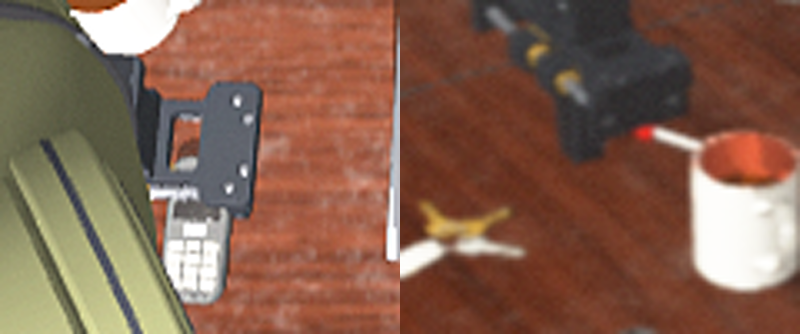

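```bash
python3 - <<'E'
from plant import arm,sense
print({k:getattr(arm,k) for k in dir(arm) if not k.startswith('__')})
from m import *
p=np.array(sense()["tcp_pos"])
# fingertip lowest dark in scene
g=cv2.cvtColor(S["frame"],cv2.COLOR_RGB2GRAY).astype(int)
for u in(252,254,256,258,260):print(u,g[168:202,u].tolist())
E
```

```text
{'Unreachable': <class 'plant.Unreachable'>, 'grip_point_offset': 0.0187}
252 [86, 97, 88, 76, 57, 61, 62, 63, 64, 62, 62, 64, 71, 66, 67, 65, 66, 69, 65, 62, 65, 63, 74, 74, 77, 72, 75, 71, 74, 71, 67, 67, 66, 69]
254 [150, 138, 131, 119, 82, 51, 51, 50, 52, 48, 52, 52, 57, 54, 51, 53, 55, 58, 62, 59, 65, 63, 68, 65, 67, 65, 72, 75, 76, 75, 73, 68, 71, 70]
256 [128, 127, 136, 133, 108, 79, 53, 53, 55, 57, 51, 55, 53, 53, 55, 55, 53, 54, 56, 57, 57, 66, 67, 68, 65, 65, 68, 69, 79, 77, 73, 75, 75, 69]
258 [78, 83, 98, 115, 124, 107, 88, 62, 51, 51, 48, 48, 50, 52, 51, 50, 50, 49, 47, 46, 53, 60, 66, 66, 65, 64, 62, 64, 68, 70, 78, 77, 78, 74]
260 [60, 63, 63, 67, 72, 72, 72, 62, 58, 53, 57, 58, 51, 52, 50, 49, 45, 48, 44, 50, 54, 68, 66, 70, 66, 68, 67, 62, 63, 69, 71, 74, 74, 72]
```

Both views put the fingertips about 30 mm above the reported TCP. I'll open, go down in careful steps and feel for the desk.

Call:
{"method": "send_rows", "body": {
  "plan": [
    [[0, 0, 0], 0, -1],
    [[0, 0, 2.5], 0, -1],
    [[0, 0, 2.5], 0, -1],
    [[0, 0, 2.5], 0, -1],
    [[0, 0, 2.5], 0, -1],
    [[0, 0, 2.5], 0, -1],
    [[0, 0, 2.0], 0, -1],
    [[0, 0, 1.0], 0, -1],
    [[0, 0, 0.5], 0, -1],
    [[0, 0, 0], 0, -1]
  ]
}}

```text
time_s: 5.65
tcp_pos: [0.5324, 0.1835, -0.0027]
tool_rot: [[-0.999, 0.048, -0.001], [0.048, 0.999, -0.0], [0.001, -0.0, -1.0]]
force: [-0.3, 0.1, 0.7]
width: 0.736
finger_force: 0.0
```

```bash
python3 d.py; python3 - <<'E'
from m import *
a=S["frame"][190:262,215:311,::-1]
cv2.imwrite("pics/g3.png",cv2.resize(a,(800,600),interpolation=cv2.INTER_CUBIC))
from plant import sense
p=np.array(sense()["tcp_pos"]);print([np.round(proj(S,p+[0,s,0]),1) for s in(-.044,.044)])
E
```

```text
t 5.65 p [ 0.5324  0.1835 -0.0027] yaw_y 87.27 tilt [-0.001 -0.    -1.   ] F [-0.3  0.1  0.7] w 0.736 0.0
[array([269.7, 248.2]), array([254.6, 233.5])]
```

View pics/g3.png

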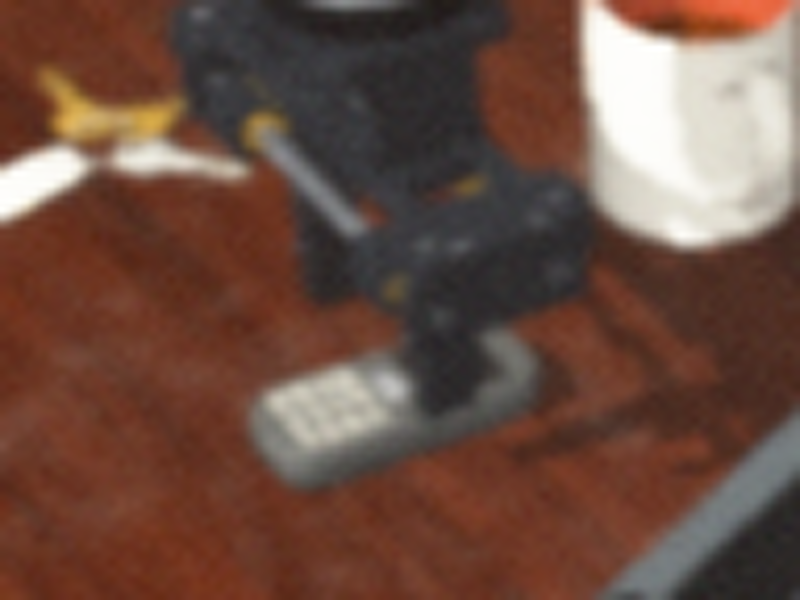

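The near finger's tip is at scene (269,239), where the report predicts about (268,246.5). The tips really are about 27 mm higher than reported, so I'll continue down gently.

Call:
{"method": "send_rows", "body": {
  "plan": [
    [[0, 0, 0], 0, -1],
    [[0, 0, 0], 0, -1],
    [[0, 0, 0], 0, -1],
    [[0, 0, 0], 0, -1],
    [[0, 0, 0.4], 0, -1],
    [[0, 0, 0.4], 0, -1],
    [[0, 0, 0.3], 0, -1],
    [[0, 0, 0.2], 0, -1],
    [[0, 0, 0.2], 0, -1],
    [[0, 0, 0], 0, -1]
  ]
}}

```text
time_s: 6.58
tcp_pos: [0.5324, 0.1834, -0.0176]
tool_rot: [[-0.999, 0.048, -0.001], [0.048, 0.999, -0.0], [0.001, -0.0, -1.0]]
force: [-0.6, -0.0, 0.5]
width: 1.002
finger_force: 0.0
```

Call:
{"method": "send_rows", "body": {
  "plan": [
    [[0, 0, 0.2], 0, -1],
    [[0, 0, 0.2], 0, -1],
    [[0, 0, 0.1], 0, -1],
    [[0, 0, 0.1], 0, -1],
    [[0, 0, 0], 0, -1],
    [[0, 0, 0], 0, -1],
    [[0, 0, 0], 0, -1],
    [[0, 0, 0], 0, -1],
    [[0, 0, 0], 0, -1],
    [[0, 0, 0], 0, -1]
  ]
}}

```text
time_s: 7.42
tcp_pos: [0.5328, 0.1835, -0.023]
tool_rot: [[-0.999, 0.048, 0.0], [0.048, 0.999, 0.0], [-0.0, 0.0, -1.0]]
force: [-0.0, -1.3, 0.5]
width: 1.0
finger_force: 0.0
```

Call:
{"method": "send_rows", "body": {
  "plan": [
    [[0, 0, 0.1], 0, -1],
    [[0, 0, 0.1], 0, -1],
    [[0, 0, 0.1], 0, -1],
    [[0, 0, 0.1], 0, -1],
    [[0, 0, 0], 0, -1],
    [[0, 0, 0], 0, -1],
    [[0, 0, 0], 0, -1],
    [[0, 0, 0], 0, -1],
    [[0, 0, 0], 0, -1],
    [[0, 0, 0], 0, -1]
  ]
}}

```text
time_s: 8.25
tcp_pos: [0.5328, 0.1835, -0.027]
tool_rot: [[-0.999, 0.048, 0.0], [0.048, 0.999, 0.0], [-0.0, 0.0, -1.0]]
force: [0.2, -0.8, 0.3]
width: 0.999
finger_force: 0.0
```

Call:
{"method": "send_rows", "body": {
  "plan": [
    [[0, 0, 0.1], 0, -1],
    [[0, 0, 0.1], 0, -1],
    [[0, 0, 0.1], 0, -1],
    [[0, 0, 0], 0, -1],
    [[0, 0, 0], 0, -1],
    [[0, 0, 0], 0, -1],
    [[0, 0, 0], 0, -1],
    [[0, 0, 0], 0, -1],
    [[0, 0, 0], 0, -1],
    [[0, 0, 0], 0, -1]
  ]
}}

```text
time_s: 9.08
tcp_pos: [0.5328, 0.1835, -0.03]
tool_rot: [[-0.999, 0.048, 0.0], [0.048, 0.999, 0.0], [-0.0, 0.0, -1.0]]
force: [-0.1, -0.6, 0.3]
width: 0.999
finger_force: 0.0
```

Call:
{"method": "send_rows", "body": {
  "plan": [
    [[0, 0, 0.1], 0, -1],
    [[0, 0, 0.1], 0, -1],
    [[0, 0, 0.1], 0, -1],
    [[0, 0, 0.1], 0, -1],
    [[0, 0, 0], 0, -1],
    [[0, 0, 0], 0, -1],
    [[0, 0, 0], 0, -1],
    [[0, 0, 0], 0, -1],
    [[0, 0, 0], 0, -1],
    [[0, 0, 0], 0, -1]
  ]
}}

```text
time_s: 9.92
tcp_pos: [0.5328, 0.1835, -0.034]
tool_rot: [[-0.999, 0.048, 0.0], [0.048, 0.999, 0.0], [-0.0, 0.0, -1.0]]
force: [0.2, 0.7, -0.1]
width: 1.004
finger_force: 0.0
```

Call:
{"method": "send_rows", "body": {
  "plan": [
    [[0, 0, 0.1], 0, -1],
    [[0, 0, 0.1], 0, -1],
    [[0, 0, 0.1], 0, -1],
    [[0, 0, 0], 0, -1],
    [[0, 0, 0], 0, -1],
    [[0, 0, 0], 0, -1],
    [[0, 0, 0], 0, -1],
    [[0, 0, 0], 0, -1],
    [[0, 0, 0], 0, -1],
    [[0, 0, 0], 0, -1]
  ]
}}

```text
time_s: 10.75
tcp_pos: [0.5329, 0.1835, -0.0353]
tool_rot: [[-0.999, 0.048, 0.001], [0.048, 0.999, -0.0], [-0.001, -0.0, -1.0]]
force: [-3.0, -1.1, 16.8]
width: 0.999
finger_force: 8.3
```

The desk is at reported z = -0.035, so the true tip is 35 mm above the reported TCP. The stiffness is about 10 N/mm. I'll raise the tips to 8 mm, grip and lift.

Call:
{"method": "send_rows", "body": {
  "plan": [
    [[0, 0, -0.5], 0, -1],
    [[0, 0, -0.5], 0, -1],
    [[0, 0, 0], 0, 1],
    [[0, 0, 0], 0, 1],
    [[0, 0, 0], 0, 1],
    [[0, 0, 0], 0, 1],
    [[0, 0, 0], 0, 1],
    [[0, 0, 0], 0, 1],
    [[0, 0, 0], 0, 1],
    [[0, 0, 0], 0, 1]
  ]
}}

```text
time_s: 11.58
tcp_pos: [0.5326, 0.1835, -0.0272]
tool_rot: [[-0.999, 0.048, -0.0], [0.048, 0.999, 0.0], [0.0, 0.0, -1.0]]
force: [-0.7, -0.6, -1.6]
width: 0.5
finger_force: 29.8
```

Call:
{"method": "send_rows", "body": {
  "plan": [
    [[0, 0, -0.5], 0, 1],
    [[0, 0, -2], 0, 1],
    [[0, 0, -2], 0, 1],
    [[0, 0, -2], 0, 1],
    [[0, 0, -2], 0, 1],
    [[0, 0, -2], 0, 1],
    [[0, 0, -2], 0, 1],
    [[0, 0, -0.5], 0, 1],
    [[0, 0, 0], 0, 1],
    [[0, 0, 0], 0, 1]
  ]
}}

```text
time_s: 12.42
tcp_pos: [0.5324, 0.1832, 0.1025]
tool_rot: [[-0.999, 0.048, -0.0], [0.048, 0.999, -0.0], [0.0, -0.0, -1.0]]
force: [-0.8, -0.6, -1.4]
width: 0.503
finger_force: 29.8
```

```bash
python3 d.py .585 -.008 .085
```

```text
t 12.42 p [0.5324 0.1832 0.1025] yaw_y 87.26 tilt [-0. -0. -1.] F [-0.8 -0.6 -1.4] w 0.503 29.8
d cm [ -6.17 -18.84   1.75]
```

Call:
{"method": "send_rows", "body": {
  "plan": [
    [[-0.7, -2.4, 0], 0, 1],
    [[-0.7, -2.4, 0], 0, 1],
    [[-0.7, -2.4, 0], 0, 1],
    [[-0.7, -2.4, 0], 0, 1],
    [[-0.6, -2.4, 0], 0, 1],
    [[-0.6, -2.4, 0], 0, 1],
    [[-0.6, -2.4, 0], 0, 1],
    [[-0.6, -2.1, 0], 0, 1],
    [[0, 0, 0], -0.013, 1],
    [[0, 0, 0], 0, 1]
  ]
}}

```text
time_s: 13.25
tcp_pos: [0.5747, -0.0095, 0.1012]
tool_rot: [[-0.999, 0.037, -0.003], [0.037, 0.999, -0.001], [0.003, -0.001, -1.0]]
force: [-0.4, 0.1, -1.2]
width: 0.507
finger_force: 29.8
```

```bash
python3 d.py .575 -.008 .060; python3 - <<'E'
from m import *
a=S["frame"][190:290,265:398,::-1]
cv2.imwrite("pics/g4.png",cv2.resize(a,(798,600),interpolation=cv2.INTER_CUBIC))
E
```

```text
t 13.25 p [ 0.5747 -0.0095  0.1012] yaw_y 87.86 tilt [-0.003 -0.001 -1.   ] F [-0.4  0.1 -1.2] w 0.507 29.8
d cm [-0.04  0.16  4.12]
```

View pics/g4.png

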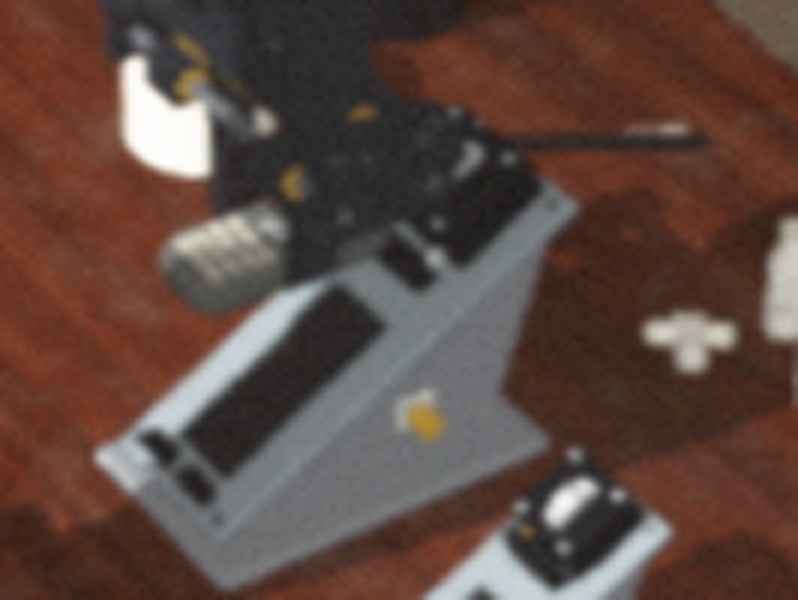

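The phone is gripped level above the bed, keypad up, with its lower end at about (293,235) in the scene view. Now I lower it and press it flush.

Call:
{"method": "send_rows", "body": {
  "plan": [
    [[0, 0.15, 1], 0, 1],
    [[0, 0, 1], 0, 1],
    [[0, 0, 1], 0, 1],
    [[0, 0, 0.8], 0, 1],
    [[0, 0, 0.2], 0, 1],
    [[0, 0, 0.2], 0, 1],
    [[0, 0, 0.2], 0, 1],
    [[0, 0, 0.2], 0, 1],
    [[0, 0, 0.2], 0, 1],
    [[0, 0, 0], 0, 1]
  ]
}}

```text
time_s: 14.18
tcp_pos: [0.5747, -0.0062, 0.0549]
tool_rot: [[-0.999, 0.035, -0.002], [0.035, 0.999, -0.0], [0.002, -0.0, -1.0]]
force: [-4.4, 0.7, 2.8]
width: 0.502
finger_force: 29.9
```

Call:
{"method": "send_rows", "body": {
  "plan": [
    [[0, -0.15, 0.2], 0, 1],
    [[0, 0, 0.2], 0, 1],
    [[0, 0, 0.2], 0, 1],
    [[0, 0, 0.2], 0, 1],
    [[0, 0, 0.2], 0, 1],
    [[0, 0, 0.2], 0, 1],
    [[0, 0, 0], 0, 1],
    [[0, 0, 0], 0, 1],
    [[0, 0, 0], 0, 1],
    [[0, 0, 0], 0, 1]
  ]
}}

```text
time_s: 15.02
tcp_pos: [0.5759, -0.0079, 0.043]
tool_rot: [[-0.999, 0.035, 0.0], [0.035, 0.999, -0.0], [-0.0, -0.0, -1.0]]
force: [-5.2, 0.7, 2.1]
width: 0.501
finger_force: 30.0
```

Call:
{"method": "send_rows", "body": {
  "plan": [
    [[0, 0, 0.2], 0, 1],
    [[0, 0, 0.2], 0, 1],
    [[0, 0, 0.2], 0, 1],
    [[0, 0, 0.2], 0, 1],
    [[0, 0, 0.2], 0, 1],
    [[0, 0, 0.1], 0, 1],
    [[0, 0, 0], 0, 1],
    [[0, 0, 0], 0, 1],
    [[0, 0, 0], 0, 1],
    [[0, 0, 0], 0, 1]
  ]
}}

```text
time_s: 15.85
tcp_pos: [0.5778, -0.0079, 0.0338]
tool_rot: [[-0.999, 0.035, 0.004], [0.035, 0.999, -0.0], [-0.004, -0.0, -1.0]]
force: [-2.7, 0.1, 15.3]
width: 0.503
finger_force: 30.1
```

```bash
python3 - <<'E'
from m import *
a=S["frame"][215:285,280:360,::-1];b=T["frame"][195:265,260:340,::-1]
f=lambda i:cv2.resize(i,(400,350),interpolation=cv2.INTER_CUBIC)
cv2.imwrite("pics/g5.png",np.hstack([f(a),f(b)]))
E
```

```text
(no output)
```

View pics/g5.png

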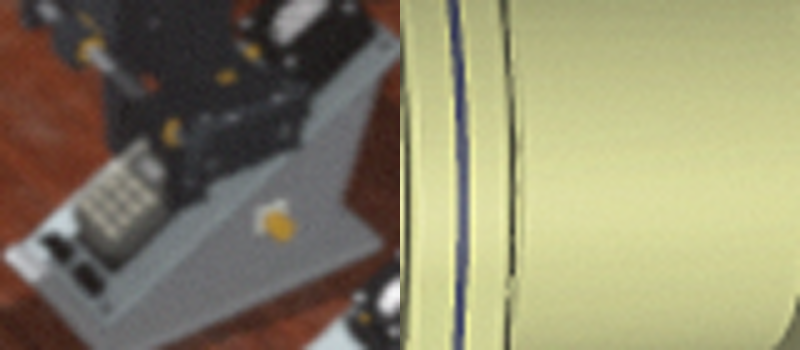

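In the scene crop the phone lies back down on the slope. Its lower end, at crop (115,262), sits just above the lip blocks at (55,245) and (88,278) with a small gap. I'll ease the pressure and slide it down to the lip.

Call:
{"method": "send_rows", "body": {
  "plan": [
    [[0, 0, -0.1], 0, 1],
    [[0.09, 0, 0.05], 0, 1],
    [[0.09, 0, 0.05], 0, 1],
    [[0.09, 0, 0.05], 0, 1],
    [[0.09, 0, 0.05], 0, 1],
    [[0, 0, 0], 0, 1],
    [[0, 0, 0], 0, 1],
    [[0, 0, 0], 0, 1],
    [[0, 0, 0], 0, 1],
    [[0, 0, 0], 0, 1]
  ]
}}

```text
time_s: 16.78
tcp_pos: [0.5737, -0.0078, 0.0316]
tool_rot: [[-0.999, 0.035, 0.003], [0.035, 0.999, -0.0], [-0.003, 0.0, -1.0]]
force: [-1.1, -0.3, 6.9]
width: 0.502
finger_force: 30.0
```

Call:
{"method": "send_rows", "body": {
  "plan": [
    [[0.09, 0, 0.05], 0, 1],
    [[0.09, 0, 0.05], 0, 1],
    [[0.09, 0, 0.05], 0, 1],
    [[0.09, 0, 0.05], 0, 1],
    [[0, 0, 0], 0, 1],
    [[0, 0, 0], 0, 1],
    [[0, 0, 0], 0, 1],
    [[0, 0, 0], 0, 1],
    [[0, 0, 0], 0, 1],
    [[0, 0, 0], 0, 1]
  ]
}}

```text
time_s: 17.62
tcp_pos: [0.5699, -0.0077, 0.0295]
tool_rot: [[-0.999, 0.035, 0.003], [0.035, 0.999, -0.0], [-0.003, 0.0, -1.0]]
force: [-0.3, -0.2, 7.7]
width: 0.502
finger_force: 30.0
```

Call:
{"method": "send_rows", "body": {
  "plan": [
    [[0.09, 0, 0.05], 0, 1],
    [[0.09, 0, 0.05], 0, 1],
    [[0.09, 0, 0.05], 0, 1],
    [[0.09, 0, 0.05], 0, 1],
    [[0, 0, 0], 0, 1],
    [[0, 0, 0], 0, 1],
    [[0, 0, 0], 0, 1],
    [[0, 0, 0], 0, 1],
    [[0, 0, 0], 0, 1],
    [[0, 0, 0], 0, 1]
  ]
}}

```text
time_s: 18.45
tcp_pos: [0.569, -0.0076, 0.0287]
tool_rot: [[-0.999, 0.035, 0.008], [0.035, 0.999, 0.0], [-0.008, 0.0, -1.0]]
force: [2.1, -0.4, 13.4]
width: 0.505
finger_force: 30.1
```

The phone has stopped on the lip. Release and lift clear.

Call:
{"method": "send_rows", "body": {
  "plan": [
    [[-0.15, 0, -0.1], 0, 1],
    [[0, 0, 0], 0, -0.2],
    [[0, 0, 0], 0, -0.4],
    [[0, 0, 0], 0, -1],
    [[0, 0, 0], 0, -1],
    [[0, 0, 0], 0, -1],
    [[0, 0, 0], 0, -1],
    [[0, 0, -1], 0, -1],
    [[0, 0, -1.5], 0, -1],
    [[0, 0, -2], 0, -1]
  ]
}}

```text
time_s: 19.28
tcp_pos: [0.5654, -0.0075, 0.073]
tool_rot: [[-0.999, 0.035, -0.002], [0.035, 0.999, -0.0], [0.002, -0.0, -1.0]]
force: [0.1, 0.0, 0.1]
width: 0.998
finger_force: 0.0
```

Call:
{"method": "send_rows", "body": {
  "plan": [
    [[0, 0, -3], 0, 0],
    [[0, 0, -3], 0, 1],
    [[0, 0, -3], 0, 1],
    [[0, 3, -1], 0, 1],
    [[0, 3.5, 0], 0, 1],
    [[0, 3.5, 0], 0, 1],
    [[0, 3.5, 0], 0, 1],
    [[0, 3.5, 0], 0, 1],
    [[0, 3, 0], 0, 1],
    [[0, 0, 0], 0, 1]
  ]
}}

```text
time_s: 20.12
tcp_pos: [0.572, 0.2024, 0.1743]
tool_rot: [[-1.0, 0.025, 0.001], [0.025, 1.0, 0.008], [-0.001, 0.008, -1.0]]
force: [-0.5, 2.3, 0.5]
width: 0.267
finger_force: 0.0
```

```bash
python3 d.py; python3 - <<'E'
from m import *
a=S["frame"][200:290,275:375,::-1];b=T["frame"][160:265,250:330,::-1]
f=lambda i,w:cv2.resize(i,(w,500),interpolation=cv2.INTER_CUBIC)
cv2.imwrite("pics/g6.png",np.hstack([f(a,420),f(b,380)]))
E
```

```text
t 20.12 p [0.572  0.2024 0.1743] yaw_y 88.59 tilt [ 0.001  0.008 -1.   ] F [-0.5  2.3  0.5] w 0.267 0.0
```

View pics/g6.png

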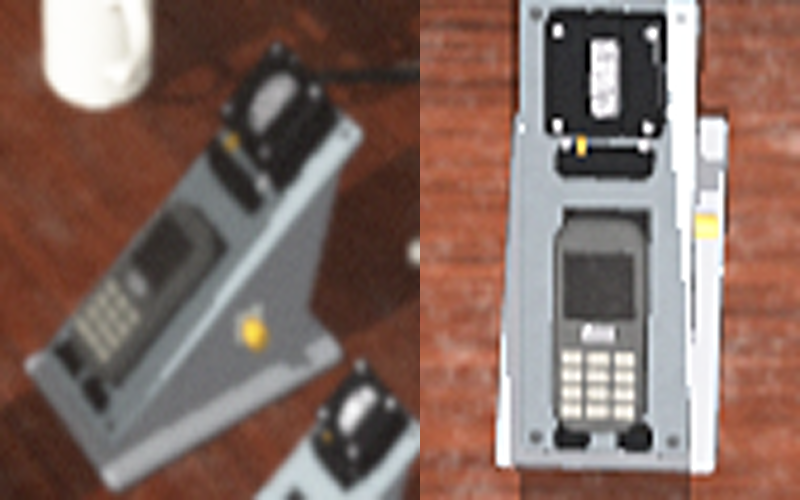

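The phone lies centred on the pad with its lower end against both lip blocks. In the top crop its centre column is about 601, against 604 for the wheel and lip. Now I go over the wheel with the fingers shut.

Call:
{"method": "send_rows", "body": {
  "plan": [
    [[-1.2, -2.6, 0], 0, 1],
    [[-1.2, -2.6, 0], 0, 1],
    [[-1.2, -2.6, 0], 0, 1],
    [[-1.2, -2.6, 0], 0, 1],
    [[-1.2, -2.6, 0], 0, 1],
    [[-1.2, -2.6, 0], 0, 1],
    [[-1.2, -2.6, 0], 0, 1],
    [[-1.2, -1.8, 1.5], 0, 1],
    [[0, 0, 1.5], 0, 1],
    [[0, 0, 0], 0, 1]
  ]
}}

```text
time_s: 21.05
tcp_pos: [0.66, -0.0161, 0.1401]
tool_rot: [[-0.999, 0.041, -0.006], [0.041, 0.999, -0.003], [0.006, -0.003, -1.0]]
force: [-0.6, 0.2, -0.2]
width: 0.005
finger_force: 0.0
```

```bash
python3 d.py .6645 -.0115 .120
```

```text
t 21.05 p [ 0.66   -0.0161  0.1401] yaw_y 87.67 tilt [-0.006 -0.003 -1.   ] F [-0.6  0.2 -0.2] w 0.005 0.0
d cm [-0.44  0.49  2.01]
```

Call:
{"method": "send_rows", "body": {
  "plan": [
    [[0, 0, 0.5], 0, 1],
    [[0, 0, 0.5], 0, 1],
    [[0, 0, 0.4], 0, 1],
    [[0, 0, 0], 0, 1],
    [[0, 0, 0], 0, 1],
    [[0, 0, 0], 0, 1],
    [[0, 0, 0], 0, 1],
    [[0, 0, 0], 0, 1],
    [[0, 0, 0], 0, 1],
    [[0, 0, 0], 0, 1]
  ]
}}

```text
time_s: 21.88
tcp_pos: [0.6624, -0.0108, 0.129]
tool_rot: [[-0.999, 0.035, 0.0], [0.035, 0.999, 0.0], [-0.0, 0.0, -1.0]]
force: [0.1, -0.3, 0.3]
width: 0.004
finger_force: 0.0
```

```bash
python3 d.py .6645 -.0115 .112
```

```text
t 21.88 p [ 0.6624 -0.0108  0.129 ] yaw_y 88.01 tilt [ 0.  0. -1.] F [ 0.1 -0.3  0.3] w 0.004 0.0
d cm [-0.21 -0.06  1.7 ]
```

Call:
{"method": "send_rows", "body": {
  "plan": [
    [[-0.2, -0.05, 0.4], 0, 1],
    [[0, 0, 0.4], 0, 1],
    [[0, 0, 0.4], 0, 1],
    [[0, 0, 0.2], 0, 1],
    [[0, 0, 0.1], 0, 1],
    [[0, 0, 0.1], 0, 1],
    [[0, 0, 0], 0, 1],
    [[0, 0, 0], 0, 1],
    [[0, 0, 0], 0, 1],
    [[0, 0, 0], 0, 1]
  ]
}}

```text
time_s: 22.72
tcp_pos: [0.665, -0.0115, 0.1175]
tool_rot: [[-0.999, 0.036, 0.003], [0.036, 0.999, -0.001], [-0.003, -0.001, -1.0]]
force: [-8.9, -1.6, 27.3]
width: 0.007
finger_force: 14.2
```

The finger touches the wheel at reported z = 0.1175 with 27 N. I'll ease off and make the first stroke.

Call:
{"method": "send_rows", "body": {
  "plan": [
    [[0, 0, -0.2], 0, 1],
    [[0.2, 0, 0.08], 0, 1],
    [[0.19, 0, 0.1], 0, 1],
    [[0.17, 0, 0.12], 0, 1],
    [[0.16, 0, 0.14], 0, 1],
    [[0.14, 0, 0.16], 0, 1],
    [[0.12, 0, 0.18], 0, 1],
    [[0, 0, 0], 0, 1],
    [[0, 0, 0], 0, 1],
    [[0, 0, 0], 0, 1]
  ]
}}

```text
time_s: 23.55
tcp_pos: [0.6491, -0.011, 0.1066]
tool_rot: [[-0.999, 0.034, -0.011], [0.034, 0.999, -0.001], [0.011, -0.002, -1.0]]
force: [-10.4, 0.1, 9.3]
width: 0.002
finger_force: 6.8
```

```bash
python3 d.py; cat > j.py <<'E'
from m import *
g=cv2.cvtColor(S["frame"],cv2.COLOR_RGB2GRAY).astype(np.float32)
ps=np.radians(-2);ex=np.array([np.cos(ps)*.866,np.sin(ps)*.866,.5]);ey=np.array([-np.sin(ps),np.cos(ps),0]);ez=np.cross(ex,ey);O=np.array([.5325,-.0065,.027])
for yb,zb in((-.015,.024),(-.027,0.002)):
    print(yb,[int(cv2.getRectSubPix(g,(1,1),tuple(map(float,proj(S,O+ex*s+ey*yb+ez*zb))))[0,0]) for s in np.arange(.084,.152,.002)])
E
python3 j.py
```

```text
t 23.55 p [ 0.6491 -0.011   0.1066] yaw_y 88.04 tilt [-0.011 -0.001 -1.   ] F [-10.4   0.1   9.3] w 0.002 6.8
-0.015 [57, 59, 60, 61, 70, 77, 81, 82, 83, 79, 76, 94, 132, 158, 163, 145, 102, 64, 44, 38, 37, 38, 49, 72, 108, 147, 176, 194, 196, 194, 173, 140, 90, 53]
-0.027 [123, 122, 121, 120, 121, 123, 123, 123, 122, 123, 121, 121, 120, 121, 121, 121, 122, 120, 120, 120, 119, 120, 121, 119, 117, 119, 121, 121, 122, 121, 120, 119, 118, 112]
```

```bash
cat > j.py <<'E'
from m import *
ps=np.radians(-2);ex=np.array([np.cos(ps)*.866,np.sin(ps)*.866,.5]);ey=np.array([-np.sin(ps),np.cos(ps),0]);ez=np.cross(ex,ey);O=np.array([.5325,-.0065,.027])
def prof(g,yb=-.015,zb=.024): return np.array([cv2.getRectSubPix(g,(1,1),tuple(map(float,proj(S,O+ex*s+ey*yb+ez*zb))))[0,0] for s in np.arange(.084,.156,.002)]).astype(int)
G=lambda im:cv2.cvtColor(im,cv2.COLOR_BGR2GRAY).astype(np.float32)
print(np.arange(84,156,2).tolist())
for yb in(-.010,-.018):
    print(prof(G(cv2.imread("pics/scene0.png")),yb).tolist());print(prof(G(S["frame"][:,:,::-1].copy()),yb).tolist())
E
python3 j.py
```

```text
[84, 86, 88, 90, 92, 94, 96, 98, 100, 102, 104, 106, 108, 110, 112, 114, 116, 118, 120, 122, 124, 126, 128, 130, 132, 134, 136, 138, 140, 142, 144, 146, 148, 150, 152, 154]
[55, 54, 54, 54, 56, 58, 55, 53, 55, 62, 82, 120, 161, 187, 197, 199, 201, 201, 197, 188, 158, 114, 77, 52, 45, 43, 44, 48, 68, 96, 112, 112, 81, 57, 61, 90]
[49, 50, 52, 56, 66, 76, 80, 81, 79, 77, 80, 103, 146, 179, 183, 164, 114, 64, 43, 35, 37, 38, 50, 69, 109, 155, 174, 188, 190, 189, 170, 139, 91, 53, 47, 57]
[54, 58, 58, 57, 54, 55, 56, 56, 60, 65, 76, 112, 155, 184, 197, 200, 201, 200, 199, 188, 168, 124, 82, 57, 46, 44, 44, 48, 68, 97, 115, 113, 86, 66, 49, 65]
[72, 71, 71, 73, 74, 79, 79, 80, 79, 76, 72, 87, 110, 132, 134, 116, 82, 55, 37, 36, 37, 40, 49, 78, 106, 142, 168, 181, 188, 180, 166, 129, 88, 55, 41, 46]
```

Call:
{"method": "send_rows", "body": {
  "plan": [
    [[0, 0, -0.4], 0, 1],
    [[0, 0, -0.8], 0, 1],
    [[-0.6, 0, -0.5], 0, 1],
    [[-0.6, 0, 0], 0, 1],
    [[-0.4, 0, 0], 0, 1],
    [[0, 0, 0], 0, 1],
    [[0, 0, 0], 0, 1],
    [[0, 0, 0], 0, 1],
    [[0, 0, 0], 0, 1],
    [[0, 0, 0], 0, 1]
  ]
}}

```text
time_s: 24.58
tcp_pos: [0.6702, -0.0116, 0.1239]
tool_rot: [[-0.999, 0.035, -0.001], [0.035, 0.999, -0.0], [0.001, -0.0, -1.0]]
force: [-0.1, -0.6, 0.8]
width: 0.003
finger_force: 0.0
```

The jaw moved about 10 mm with no slip. Second stroke.

Call:
{"method": "send_rows", "body": {
  "plan": [
    [[0.55, 0, 0.4], 0, 1],
    [[0, 0, 0.3], 0, 1],
    [[0, 0, 0.2], 0, 1],
    [[0.2, 0, 0.08], 0, 1],
    [[0.19, 0, 0.1], 0, 1],
    [[0.17, 0, 0.12], 0, 1],
    [[0.16, 0, 0.14], 0, 1],
    [[0.14, 0, 0.16], 0, 1],
    [[0.12, 0, 0.18], 0, 1],
    [[0, 0, 0], 0, 1]
  ]
}}

```text
time_s: 25.42
tcp_pos: [0.6506, -0.0109, 0.1086]
tool_rot: [[-0.999, 0.034, -0.008], [0.034, 0.999, -0.001], [0.008, -0.001, -1.0]]
force: [-10.8, -0.1, 12.7]
width: 0.005
finger_force: 7.9
```

```bash
python3 j.py
```

```text
[84, 86, 88, 90, 92, 94, 96, 98, 100, 102, 104, 106, 108, 110, 112, 114, 116, 118, 120, 122, 124, 126, 128, 130, 132, 134, 136, 138, 140, 142, 144, 146, 148, 150, 152, 154]
[55, 54, 54, 54, 56, 58, 55, 53, 55, 62, 82, 120, 161, 187, 197, 199, 201, 201, 197, 188, 158, 114, 77, 52, 45, 43, 44, 48, 68, 96, 112, 112, 81, 57, 61, 90]
[48, 46, 48, 55, 66, 75, 79, 80, 80, 74, 59, 47, 39, 35, 33, 32, 36, 41, 64, 99, 133, 164, 180, 191, 192, 192, 189, 191, 191, 190, 171, 140, 91, 52, 46, 58]
[54, 58, 58, 57, 54, 55, 56, 56, 60, 65, 76, 112, 155, 184, 197, 200, 201, 200, 199, 188, 168, 124, 82, 57, 46, 44, 44, 48, 68, 97, 115, 113, 86, 66, 49, 65]
[66, 68, 70, 73, 76, 81, 79, 80, 77, 70, 61, 49, 40, 38, 39, 38, 36, 46, 64, 101, 136, 159, 173, 178, 186, 189, 191, 188, 189, 181, 168, 130, 86, 53, 39, 48]
```

Call:
{"method": "send_rows", "body": {
  "plan": [
    [[0, 0, -0.4], 0, 1],
    [[0, 0, -0.8], 0, 1],
    [[-0.6, 0, -0.5], 0, 1],
    [[-0.6, 0, 0], 0, 1],
    [[-0.4, 0, 0], 0, 1],
    [[0, 0, 0], 0, 1],
    [[0, 0, 0], 0, 1],
    [[0, 0, 0], 0, 1],
    [[0, 0, 0], 0, 1],
    [[0, 0, 0], 0, 1]
  ]
}}

```text
time_s: 26.35
tcp_pos: [0.6709, -0.0116, 0.1241]
tool_rot: [[-0.999, 0.035, -0.001], [0.035, 0.999, 0.0], [0.001, 0.0, -1.0]]
force: [-1.2, -0.1, 0.0]
width: 0.002
finger_force: 0.0
```

The jaw is at about 19.7 mm. Third stroke, pressed a little harder, until it bears on the phone.

Call:
{"method": "send_rows", "body": {
  "plan": [
    [[0.6, 0, 0.4], 0, 1],
    [[0, 0, 0.3], 0, 1],
    [[0, 0, 0.25], 0, 1],
    [[0.2, 0, 0.08], 0, 1],
    [[0.19, 0, 0.1], 0, 1],
    [[0.17, 0, 0.12], 0, 1],
    [[0.16, 0, 0.14], 0, 1],
    [[0.14, 0, 0.16], 0, 1],
    [[0.12, 0, 0.18], 0, 1],
    [[0, 0, 0], 0, 1]
  ]
}}

```text
time_s: 27.18
tcp_pos: [0.6583, -0.011, 0.1142]
tool_rot: [[-0.999, 0.036, 0.009], [0.036, 0.999, -0.001], [-0.009, -0.001, -1.0]]
force: [-10.2, -1.9, 37.8]
width: 0.002
finger_force: 18.9
```

```bash
python3 d.py;python3 j.py
```

```text
t 27.18 p [ 0.6583 -0.011   0.1142] yaw_y 87.96 tilt [ 0.009 -0.001 -1.   ] F [-10.2  -1.9  37.8] w 0.002 18.9
[84, 86, 88, 90, 92, 94, 96, 98, 100, 102, 104, 106, 108, 110, 112, 114, 116, 118, 120, 122, 124, 126, 128, 130, 132, 134, 136, 138, 140, 142, 144, 146, 148, 150, 152, 154]
[55, 54, 54, 54, 56, 58, 55, 53, 55, 62, 82, 120, 161, 187, 197, 199, 201, 201, 197, 188, 158, 114, 77, 52, 45, 43, 44, 48, 68, 96, 112, 112, 81, 57, 61, 90]
[46, 48, 55, 62, 73, 78, 80, 79, 78, 67, 54, 43, 38, 38, 37, 39, 57, 85, 120, 155, 175, 189, 191, 193, 192, 193, 190, 193, 191, 190, 171, 140, 91, 51, 48, 61]
[54, 58, 58, 57, 54, 55, 56, 56, 60, 65, 76, 112, 155, 184, 197, 200, 201, 200, 199, 188, 168, 124, 82, 57, 46, 44, 44, 48, 68, 97, 115, 113, 86, 66, 49, 65]
[70, 73, 73, 75, 77, 81, 81, 79, 74, 65, 53, 43, 40, 37, 33, 42, 61, 93, 128, 152, 169, 172, 174, 179, 187, 188, 189, 187, 187, 180, 168, 129, 87, 55, 41, 46]
```

Call:
{"method": "send_rows", "body": {
  "plan": [
    [[0, 0, -0.4], 0, 1],
    [[0, 0, -0.8], 0, 1],
    [[-0.6, 0, -0.5], 0, 1],
    [[-0.6, 0, 0], 0, 1],
    [[-0.4, 0, 0], 0, 1],
    [[0, 0, 0], 0, 1],
    [[0, 0, 0], 0, 1],
    [[0, 0, 0], 0, 1],
    [[0, 0, 0], 0, 1],
    [[0, 0, 0], 0, 1]
  ]
}}

```text
time_s: 28.12
tcp_pos: [0.6711, -0.0116, 0.1237]
tool_rot: [[-0.999, 0.035, -0.001], [0.035, 0.999, 0.0], [0.001, 0.0, -1.0]]
force: [0.6, -0.5, -0.1]
width: 0.006
finger_force: 0.0
```

The wheel stalled with about 15 N along the rim, so the jaw is bearing on the phone. I'll move aside and check numerically from the top.

Call:
{"method": "send_rows", "body": {
  "plan": [
    [[0, 0, -2], 0, 1],
    [[0, 1, -2], 0, 1],
    [[0, 3, -1], 0, 1],
    [[0, 3, 0], 0, 1],
    [[0, 3, 0], 0, 1],
    [[0, 3, 0], 0, 1],
    [[0, 3, 0], 0, 1],
    [[0, 3, 0], 0, 1],
    [[0, 2, 0], 0, 1],
    [[0, 0, 0], 0, 1]
  ]
}}

```text
time_s: 28.95
tcp_pos: [0.6769, 0.2064, 0.1741]
tool_rot: [[-1.0, 0.027, -0.001], [0.027, 1.0, 0.006], [0.001, 0.006, -1.0]]
force: [-1.3, 0.3, 0.1]
width: 0.003
finger_force: 0.0
```

```bash
cat > k.py <<'E'
from m import *
g=cv2.cvtColor(T["frame"],cv2.COLOR_RGB2GRAY).astype(int)
g0=cv2.cvtColor(cv2.imread("pics/top0.png"),cv2.COLOR_BGR2GRAY).astype(int)
for u in(281,284,288,294,296):print(u,"now",g[180:260,u].tolist())
print("old 281",g0[180:260,281].tolist())
for v in(206,212,225,235,243):print(v,g[v,272:304].tolist())
from j import ex,ey,ez,O
for n,q in(("lip",(0,0,0)),("liptop",(0,0,.014)),("ph_end_top",(0,0,.018)),("ph_scr_top",(.106,0,.018)),("jaw26 front top",(.106,0,.024)),("jaw26 rear top",(.120,0,.024)),("jaw0 front top",(.132,0,.024)),("jaw0 rear",(.146,0,.024)),("headedge",(.148,0,.03))):print(n,np.round(proj(T,O+ex*q[0]+ez*q[2]),1))
E
python3 k.py
```

```text
281 now [48, 51, 44, 45, 45, 43, 41, 25, 98, 201, 229, 227, 229, 227, 227, 228, 225, 222, 222, 234, 179, 75, 30, 46, 42, 43, 37, 74, 116, 127, 131, 128, 119, 85, 60, 61, 62, 61, 64, 61, 65, 64, 67, 62, 61, 60, 56, 99, 130, 131, 124, 126, 124, 138, 216, 239, 205, 171, 220, 240, 175, 198, 239, 227, 166, 209, 241, 194, 131, 130, 89, 43, 44, 33, 114, 178, 185, 179, 120, 64]
284 now [36, 33, 39, 41, 41, 44, 40, 31, 94, 197, 216, 211, 210, 209, 210, 211, 197, 186, 186, 191, 201, 197, 126, 38, 44, 45, 40, 87, 122, 127, 124, 127, 111, 76, 62, 64, 67, 67, 66, 69, 64, 64, 66, 70, 66, 66, 62, 94, 156, 191, 217, 214, 155, 111, 150, 168, 148, 125, 135, 140, 117, 118, 133, 134, 115, 126, 133, 126, 123, 130, 107, 55, 30, 22, 95, 174, 185, 171, 117, 71]
288 now [192, 138, 224, 238, 137, 25, 45, 38, 51, 160, 188, 181, 175, 182, 183, 183, 181, 181, 186, 169, 99, 25, 43, 49, 45, 44, 40, 64, 117, 129, 124, 123, 129, 95, 63, 68, 70, 70, 72, 74, 73, 67, 70, 70, 64, 72, 65, 80, 134, 199, 219, 199, 144, 105, 213, 246, 228, 162, 211, 245, 186, 181, 230, 241, 170, 200, 244, 214, 142, 118, 121, 167, 187, 185, 
[... 2250 characters left out ...]
 90]
[47, 49, 56, 63, 73, 79, 82, 83, 79, 71, 58, 46, 39, 36, 37, 37, 48, 70, 94, 111, 119, 121, 121, 120, 120, 119, 120, 119, 117, 114, 104, 86, 60, 44, 46, 61]
[54, 58, 58, 57, 54, 55, 56, 56, 60, 65, 76, 112, 155, 184, 197, 200, 201, 200, 199, 188, 168, 124, 82, 57, 46, 44, 44, 48, 68, 97, 115, 113, 86, 66, 49, 65]
[74, 73, 75, 78, 80, 82, 82, 81, 75, 66, 53, 43, 36, 37, 37, 41, 52, 75, 99, 117, 127, 129, 127, 128, 127, 127, 125, 126, 124, 121, 112, 90, 64, 48, 40, 47]
lip [288.4 247.4]
liptop [287.9 249.4]
ph_end_top [287.8 250. ]
ph_scr_top [288.3 205.8]
jaw26 front top [288.1 206.4]
jaw26 rear top [288.2 200.4]
jaw0 front top [288.2 195.1]
jaw0 rear [288.3 189. ]
headedge [288.1 188.7]
```

The top view fits a travel of about 26 mm. The jaw's rear edge is at row 200.6 (201 expected) and its front at 207.2 (207). The phone is within 1 mm of centre, its lower end is on the lip, and the arm is clear. Handing in.

```bash
python3 -c "
from plant import workorder
print(workorder.close_job())"
```

```text
the job is handed in; nothing more can be done
None
```

The phone is mounted in the larger cradle, back down with its lower end on the lip, and the jaw was closed onto it by the thumbwheel alone to about 26 mm of travel; the job was handed in at about 29 s, and no verdict was returned.

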